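Pump up the tube opener's air reservoir until its indicator pin pops out

ROBOT

A 7-joint arm with a two-finger parallel gripper is mounted at the origin on the work surface. World frame = base frame: x ahead of the robot, y to its left, z up, the work surface at z = 0. Lengths are in mm, angles in rad, forces in N, time in s.
With the tool pointing down it reaches from about 375 to 925 mm from the base axis. Payload 3.1 kg.
Tool frame: the origin (TCP) lies at the very end of the fingers, on their centre line; the grasp point (between the pads) lies 19 mm behind it; z points along the fingers, y is the direction in which the jaws open and shut (so a half turn about z gives the same grasp; the last joint's range is limited). The gripper opens to 85 mm and grips with 20 to 120 N. Pads are 22 mm wide; open, the fingers measure 114 mm over their backs; the gripper's body (76 mm by 85 mm) begins 54 mm behind the grasp point. The pads swing forward as they close: fully open they stand 13 mm farther back than shut.
Start: joints at [-1.292, 0.383, 0.044, 1.598, -0.018, 1.161, -0.05], TCP at [239.143, 604.412, 231.269] pointing down, gripper open.
Joint ranges: [-2.61, 2.61], [-0.41, 2.15], [-1.48, 1.57], [0, 2.5], [-1.57, 4.71], [0.05, 1.97], [-2.85, 2.85]. Speed limits (rad/s): [2.79, 2.79, 3.14, 3.14, 3.14, 3.14, 3.14].

INTERFACE

Orientations are given as a unit quaternion [w, x, y, z].
In Python, from cell import r gives the robot as it stands.
- The arm moves only by the tool send_rows, never from a script. Its argument "moves" is a list of rows, each a list of 2 entries, a list of its own where there are three numbers: the shift along the tool's x, y, z scaled (see below), then the turn about the tool's z scaled (see below). A call has 1 to 20 rows; each row shifts and turns the commanded pose from where the row before left it, along the tool's axes as they then stand; what a row does not reach is not made up. The controller multiplies each number of a shift by 2.5 cm and each number of a turn by 5 degrees. A row lasts 1/12 s, in which the tool goes at most 41.7 mm and 7.16 degrees, less where a joint would pass 70% of its speed; a pose out of reach is approached as far as the arm can. A call with a number of a shift or a turn outside -1 to 1 is refused whole. A call with a gripper value outside its range is refused whole. "claw" is the opening, from 0 (shut) to 1 (fully open), set as the call begins (left out, the last holds). The fingers move at their own pace and stop on an object; "force" is the grip in N (left out, the last holds). Time passes only in rows, so rows that do not move let the fingers close. It gives the time, the measured TCP pose, the force and the opening at its end, in the units of the state.
- r.state(): the state, without advancing time (a new reading comes with each control period).
- r.read_camera(name): name is "scene" or "top" or "wrist"; returns a dict with "img" (400x640x3 uint8, red, green, blue), "z_map" (400x640 float32, mm along the optical axis (not along the pixel's ray), 0 where there is no reading), "K" (3x3 intrinsics, pixels), "R" (3x3) and "t" (3): a world point X has camera coordinates R X + t. Camera axes: x right, y down, z forward; pixel columns grow to the right and rows downward; lengths in mm; the calibration is good to about 2 mm. The wrist camera is an equidistant fisheye: a pixel r from the principal point sees the ray r / f radians off the axis. A picture is of the moment at which its call begins.
- r.sign_off(): hands the job in, once; it reports no verdict.
The state is a dict: "time": time; "joint_positions": joint angles; "joint_vel": joint speeds; "effort": joint torques, N m; "eef_pos": TCP position; "tcp_rot": TCP orientation; "force": force on the tool from outside, world axes, zero at the start; "wrist_torque": the same for the moment, N m; "grip_width": finger opening in mm.
Only numpy, scipy, OpenCV 4.12 (cv2) and the standard library are available. Lean on these libraries where they do the work, as an engineer would, in place of code of your own. Each camera call takes 0.05 s, during which the arm holds its last target.

TASK

The air reservoir of the tube opener has run low: with closed fingertips, pump the black plunger knob on top of the steel canister, pressing it fully down and letting it spring fully back up each time, until the indicator pin in the lid pops fully out. Stop pumping then, before the relief valve lifts, and take the hand away with the plunger up. Do not touch the pin or the relief valve, do not lift, tip or shift the reservoir, and leave the vials and the tube opener standing as they are.

Things in the scene. Friction and masses are not known exactly. Their poses are not given: they have to be found in the camera images.
- reservoir: loose upright steel canister, 1.5 to 2.2 kg, 132 mm in diameter (lid clamps to radius 75); lid top 128 mm above the bench. Origin: centre of its underside, z up. On the lid, in its axes: plunger at x = y = 0; indicator pin at x = 46 mm, y = 0; relief valve at x = -24 mm, y = 40 mm. A brass outlet sticks out along -x to 92 mm from the axis, 30 mm above the bench
- plunger: the pump's moving part: a black mushroom knob 44 mm in diameter, 16 mm thick, its top flat over 20 mm and edges rounded down by 5 mm, on a 12 mm steel rod sliding vertically in an aluminium collar (up to 38 mm in diameter, 14 mm high) in the middle of the lid. Origin on its axis, 56 mm below the knob's top (at the lid's top when it is up), z up
- knob_top (a point): the centre of the knob's top, where to press; it moves with the plunger: 184 mm above the bench when the plunger is up, 158 mm when it is fully down
- plunger_stroke (a joint): how far the plunger is down, in m: 0 up, 0.026 fully down. Its spring pushes back with 5 N at the top, 12 N at the bottom and raises it by itself. Each full stroke (over about 3/4 of the travel, down and up) adds the same charge; shorter ones add half or nothing. 3 to 6 full strokes are needed, differing from start to start, not to be seen beforehand
- pin: the indicator pin: a plain black plastic pin 13 mm in diameter, upright in an aluminium boss (23 mm in diameter, 8 mm high) on the lid, 46 mm from the plunger axis. It stays in until the charge suffices, then its spring pops it out in one go, during a down stroke. Origin on its axis, 10 mm below its top (at the lid's top when it is in), z up
- pin_top (a point): the centre of the pin's top: 2 mm above its boss (138 mm above the bench) when it is in, 22 mm above its boss (158 mm above the bench) when fully out
- pin_rise (a joint): how far the pin has come out, in m: 0 in, 0.020 fully out
- relief: the relief valve's stem: 9 mm steel with a small flat pull ring, in a brass body (20 mm in diameter, 13 mm high) on the lid, 47 mm from the plunger axis; stem top 18 mm above the lid. It lifts when overfilled: one needless stroke after the pin is out is safe, a second lifts it. Origin on its axis, at the lid's top when seated, z up
- relief_lift (a joint): how far the relief stem has lifted, in m: 0 seated, 0.008 lifted
- vial_a: vial_a is a loose capped amber glass vial, 28 mm in diameter and 60 mm tall, 45 g, standing upright; origin at the centre of its underside, z up. To be left alone
- vial_b: vial_b is a loose capped amber glass vial, 28 mm in diameter and 60 mm tall, 45 g, standing upright; origin at the centre of its underside, z up. To be left alone
- vial_c: vial_c is a loose capped amber glass vial, 28 mm in diameter and 60 mm tall, 45 g, standing upright; origin at the centre of its underside, z up. To be left alone
- opener: the tube opener: a loose grey plastic C-shaped bench device, 100 x 75 mm on the bench and 120 mm tall, 0.7 kg; origin at the centre of its underside, z up. To be left alone

How it is judged (in metres and radians):
On the way, in this order (a step that is already met when the one before it is completed fails the run):
1. the plunger is pressed fully down for the first time (value of joint plunger_stroke above 0.019 m), for 0.02 s.
2. it is let up again (value of joint plunger_stroke below 0.006 m), for 0.02 s.
3. pumping goes on until the pin is fully out (value of joint pin_rise above 0.016 m), for 0.1 s.
At the end, for the whole second after the job is handed in: Pin out by more than 16 of its 20 mm; plunger up within 4 mm; relief stem lifted less than 3 mm; reservoir at rest, upright (0.06 rad) and within 30 mm of its start; the vials and the tube opener upright (0.1 rad) and within 20 mm of theirs (value of joint pin_rise above 0.016 m and value of joint plunger_stroke below 0.004 m and value of joint relief_lift below 0.003 m and distance of reservoir from where it was at the start of the episode below 0.03 m and angle between reservoir's own z axis and vertical below 0.06 rad and linear speed of reservoir below 0.02 m/s and distance of each of vial_a, vial_b, vial_c, opener from where it was at the start of the episode below 0.02 m and angle between each of vial_a, vial_b, vial_c, opener's own z axis and vertical below 0.1 rad); the robot touches nothing.
It fails at once if the relief valve lifts: pumped too far (value of joint relief_lift above 0.004 m).
It fails at once if the indicator pin is touched (contact force between any of the fingers, the arm and pin above 1 N).
It fails at once if the relief valve is touched (contact force between any of the fingers, the arm and relief above 1 N).
It fails at once if the reservoir is lifted, tipped or shoved away (height (world z) of reservoir above 0.008 m or angle between reservoir's own z axis and vertical above 0.12 rad or distance of reservoir from where it was at the start of the episode above 0.03 m).
It fails at once if a vial or the tube opener is moved, lifted or knocked over (distance of any of vial_a, vial_b, vial_c, opener from where it was at the start of the episode above 0.02 m or angle between any of vial_a, vial_b, vial_c, opener's own z axis and vertical above 0.3 rad).
It also fails if it takes over 54 s, if anything falls off the work surface, if the arm or the gripper's body presses on something with over 40 N, if the wrist force passes 120 N, or if a joint passes its speed limit or range.

## Working session

There is one attempt and no reset: what is moved stays moved. The work goes in short steps, Python scripts to look and compute and a tool call to move; the robot and the scene stay as the last step left them, time stands still between calls to the robot, and variables do not carry over. Pictures are saved under pics/ and viewed, and the job is handed in when it is done.

Besides the shell and the picture viewer there is one more tool, called after ">>>" as name(argument=value, ...) on one line, values as JSON. send_rows: Moves the arm, as the interface text tells. Shifts and turns lie within -1 to 1; 1 stands for 2.5 cm of shift or 5 degrees of turn. Its arguments: {"type":"object","properties":{"moves":{"type":"array"},"claw":{"type":"number"},"force":{"type":"number"}},"required":["moves"]}

```bash
mkdir -p pics; ls; python3 - <<'E'
from cell import r
import cv2
s=r.state(); print({k:s[k] for k in('time','eef_pos','tcp_rot','force','grip_width')})
for n in('scene','top'):
    c=r.read_camera(n); cv2.imwrite(f'pics/{n}0.png',c['img'][:,:,::-1]); print(n,c['K'].tolist(),c['R'].tolist(),c['t'].tolist())
E
```

```text
pics
{'time': 0.0, 'eef_pos': array([238.86688389, 603.49912294, 229.8730482 ]), 'tcp_rot': array([-1.52833456e-04,  1.87265034e-01,  9.82308538e-01, -1.31155213e-03]), 'force': array([ 0.08936438,  0.28208766, -0.06365267]), 'grip_width': 85.33730853232574}
scene [[439.52029208740095, 0.0, 315.0770933838501], [0.0, 439.52029208740095, 204.05859877046547], [0.0, 0.0, 1.0]] [[0.1436156811585296, 0.9895164635693267, 0.015221841236372054], [0.5636213755127095, -0.0691400758326336, -0.823134615344914], [-0.8134528143602019, 0.1267943935634041, -0.5676422293754719]] [-92.6586169955308, -224.229973435213, 1495.5063774723278]
top [[457.0910408622495, 0.0, 309.6563230341289], [0.0, 457.0910408622495, 193.06381973179717], [0.0, 0.0, 1.0]] [[0.015710965072501276, -0.9996350263686506, 0.021976797615612418], [-0.9961356125051075, -0.017547926963063714, -0.08605760720804055], [0.08641184569007343, -0.020539822692660286, -0.9960477441409066]] [-21.89600126948037, 586.3573816952777, 1094.624736548109]
```

View pics/scene0.png

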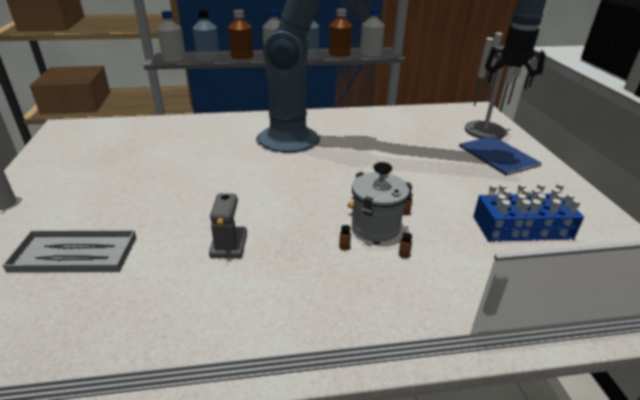

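View pics/top0.png

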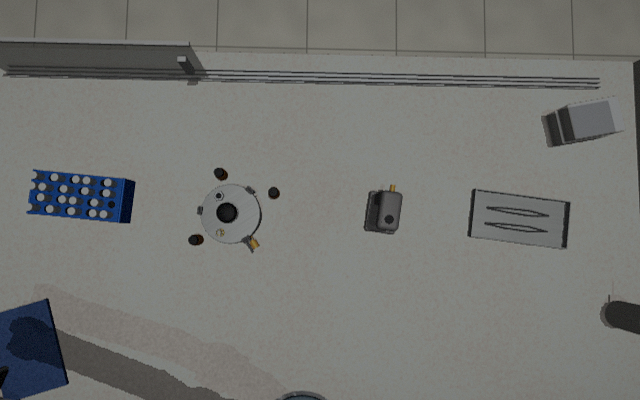

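```bash
cat > h.py <<'E'
import numpy as np
def ray(c,u,v,z):
    K,R,t=np.array(c['K']),np.array(c['R']),np.array(c['t'])
    C=-R.T@t; d=R.T@np.linalg.solve(K,[u,v,1.]); return C+d*(z-C[2])/d[2]
def proj(c,X):
    p=c['K']@(c['R']@np.array(X,float)+c['t']); return p[:2]/p[2]
E
python3 - <<'E'
from cell import r
import cv2
from h import *
c=r.read_camera('top'); s=r.read_camera('scene')
cr=c['img'][155:265,175:295]; cv2.imwrite('pics/t1.png',cv2.resize(cr[:,:,::-1],None,fx=5,fy=5,interpolation=cv2.INTER_CUBIC))
cr=s['img'][150:270,320:440]; cv2.imwrite('pics/s1.png',cv2.resize(cr[:,:,::-1],None,fx=5,fy=5,interpolation=cv2.INTER_CUBIC))
print(ray(c,227,213,184),ray(c,231,213,128),ray(s,383,168,184))
np.set_printoptions(linewidth=200,suppress=True)
print(c['z_map'][205:222:4,215:240:4])
E
```

```text
[528.11080376 162.95219694 184.        ] [530.49586914 163.04724236 128.        ] [545.64685288 162.76959572 184.        ]
[[1005.5133  1010.4271   954.6933   955.03656  954.68884 1009.7576  1011.6227 ]
 [1007.51447  953.38983  953.76447  956.173    954.3772   957.878   1005.5151 ]
 [1010.697    951.3761   952.0966   950.7301   952.8348   953.78107 1007.1859 ]
 [1007.4539   951.18787  950.8894   951.6003   952.54315  957.50854 1007.2162 ]
 [1007.2416  1004.9186   952.9973   950.6325   956.725   1009.91583 1006.28064]]
```

View pics/t1.png

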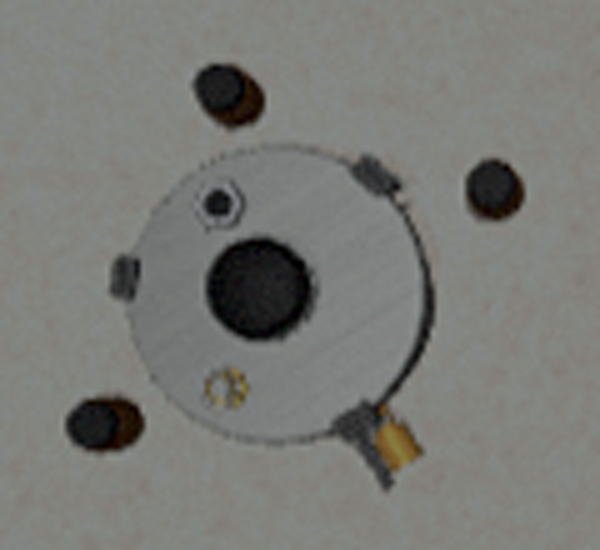

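View pics/s1.png

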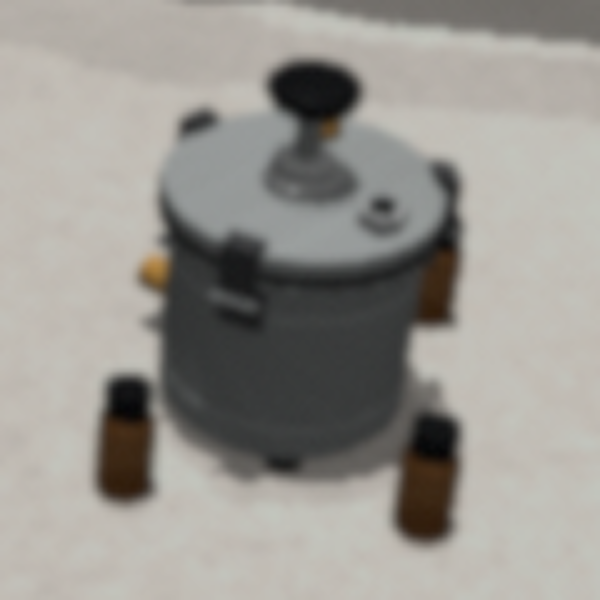

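>>> send_rows(moves=[[[-0.4,-0.28,0],0],[[-0.8,-0.56,0],0],[[-0.95,-0.66,0],0],[[-0.95,-0.66,0],0],[[-0.95,-0.66,0],0],[[-0.95,-0.66,0],0],[[-0.95,-0.66,0],0],[[-0.95,-0.66,0],0],[[-0.95,-0.66,0],0],[[-0.95,-0.66,0],0],[[-0.95,-0.66,0],0],[[-0.95,-0.66,0],0],[[-0.95,-0.66,0],0],[[-0.95,-0.66,0],0],[[-0.95,-0.66,0],0],[[-0.95,-0.66,0],0],[[-0.95,-0.66,0],0],[[-0.7,-0.5,0],0],[[-0.4,-0.28,0],0],[[0,0,0],0]], claw=0, force=30)

```text
time: 1.87
eef_pos: [519.7, 178.9, 231.4]
tcp_rot: [0.001, 0.191, 0.982, -0.001]
force: [0.1, -0.2, 0.4]
grip_width: -0.1
```

```bash
python3 - <<'E'
from cell import r
import cv2
from h import *
s=r.state(); print({k:s[k] for k in('time','eef_pos','tcp_rot','force','grip_width')})
for n in('wrist','scene','top'):
    c=r.read_camera(n); 
    im=c['img'][:,:,::-1]
    if n=='wrist': print(c['K'],c['R'],c['t'])
    if n=='scene': im=cv2.resize(im[100:250,310:460],None,fx=4,fy=4)
    if n=='top': im=cv2.resize(im[135:285,160:310],None,fx=4,fy=4)
    cv2.imwrite(f'pics/{n}2.png',im)
c=r.read_camera('top')
p=ray(c,218.7,195.7,138);q=ray(c,220.5,232.5,143);print(p,q,ray(c,227,212.6,176))
E
```

```text
{'time': 1.8667, 'eef_pos': array([519.67522152, 178.89266807, 231.44378013]), 'tcp_rot': array([ 6.82847665e-04,  1.91198729e-01,  9.81550727e-01, -8.65635691e-04]), 'force': array([ 0.14161871, -0.22521399,  0.40673956]), 'grip_width': -0.06741596616556528}
[[309.70691629   0.         319.00345949]
 [  0.         309.70691629 200.95625897]
 [  0.           0.           1.        ]] [[ 0.37575354  0.92671816 -0.00165083]
 [ 0.89123333 -0.36087623  0.27472075]
 [ 0.25399296 -0.10469857 -0.96152264]] [-361.40151153 -434.59228203  266.24853249]
[567.56741209 189.57435909 138.        ] [487.2758295  182.17793281 143.        ] [529.27179867 164.24935214 176.        ]
```

View pics/wrist2.png

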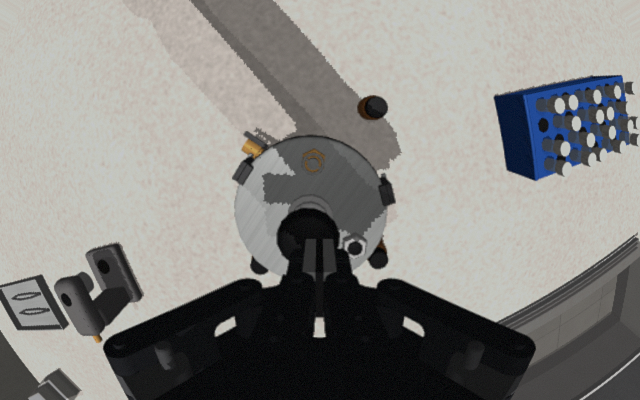

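View pics/scene2.png

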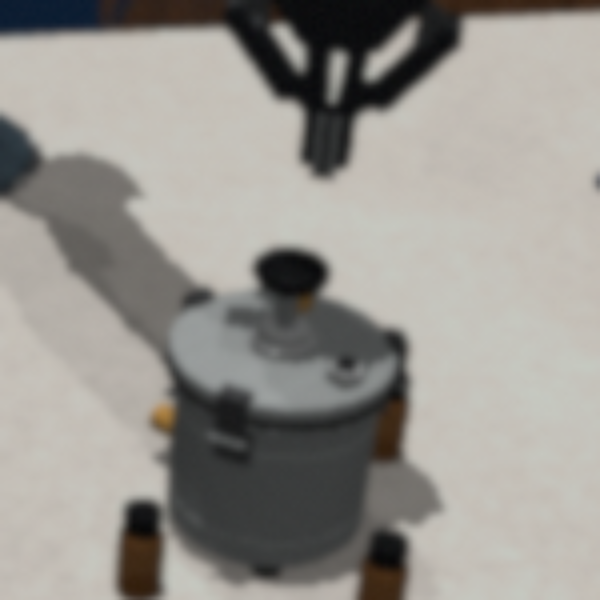

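View pics/top2.png

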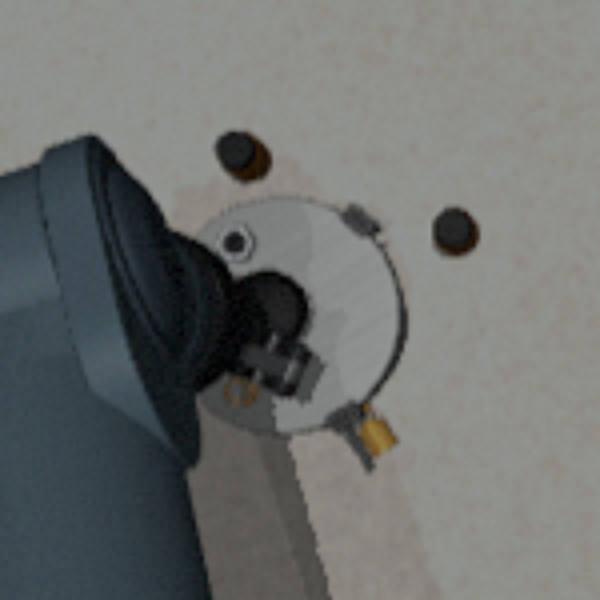

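>>> send_rows(moves=[[[-0.3,-0.2,0.3],0],[[-0.29,-0.2,0.6],0],[[0,0,0.5],0],[[0,0,0],0],[[0,0,0],0]])

```text
time: 2.48
eef_pos: [526.5, 170.0, 194.7]
tcp_rot: [-0.002, 0.187, 0.982, -0.001]
force: [-0.2, 0.1, 0.1]
grip_width: 0.1
```

```bash
cat > look.py <<'E'
import sys
from cell import r
import cv2
import numpy as np
tag=sys.argv[1]
s=r.state(); print(s['time'],s['eef_pos'].round(1),s['force'].round(1))
a=r.read_camera('scene')['img'][:,:,::-1][130:250,320:440]
b=r.read_camera('wrist')['img'][:,:,::-1][120:320,220:420]
cv2.imwrite(f'pics/{tag}.png',np.hstack([cv2.resize(a,(400,400),interpolation=cv2.INTER_CUBIC),cv2.resize(b,(400,400))]))
E
python3 look.py a
```

```text
2.4833 [526.5 170.  194.7] [-0.2  0.1  0.1]
```

View pics/a.png

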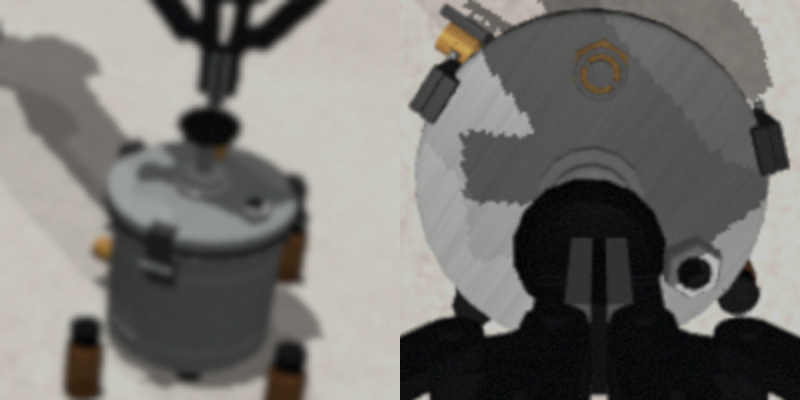

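>>> send_rows(moves=[[[-0.21,-0.18,0],0],[[0,0,0.2],0],[[0,0,0.1],0],[[0,0,0],0],[[0,0,0],0]])

```text
time: 3.0
eef_pos: [530.9, 163.5, 188.5]
tcp_rot: [-0.0, 0.187, 0.982, -0.0]
force: [0.3, 0.2, 0.5]
grip_width: 0.1
```

```bash
python3 look.py b
```

```text
3.0 [530.9 163.5 188.5] [0.3 0.2 0.5]
```

View pics/b.png

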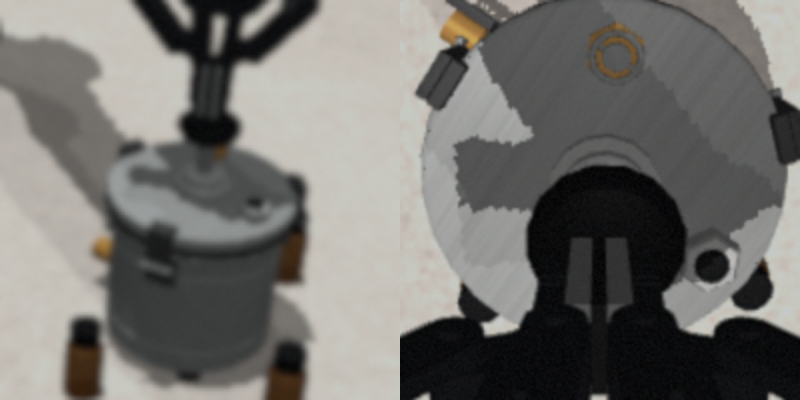

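```bash
python3 - <<'E'
from cell import r
import numpy as np,cv2
c=r.read_camera('wrist')
def pr(X):
    p=c['R']@np.array(X,float)+c['t']; q=np.hypot(p[0],p[1]); th=np.arctan2(q,p[2]); return (c['K'][:2,2]+c['K'][0,0]*th*p[:2]/q-[220,120])*2+[400,0]
e=np.array([530.9,163.5,188.5])
print('tcp',pr(e),'pin top at est',pr([567.6,189.6,138]),'relief',pr([487.3,182.2,146]))
for k in ([529.3,164.2],[530.5,163.5]):
  print(k,[pr([k[0]+21*np.cos(a),k[1]+21*np.sin(a),176]).round() for a in np.arange(8)*np.pi/4])
for z in(143,138): print(z,[pr([x,y,z]).round() for x,y in((487.3,182.2),(567.6,189.6))])
E
```

```text
tcp [594.0480009  268.64648833] pin top at est [703.10720328 268.12443478] relief [599.08915176  62.86176945]
[529.3, 164.2] [array([622., 305.]), array([663., 270.]), array([667., 217.]), array([626., 176.]), array([565., 175.]), array([523., 215.]), array([525., 268.]), array([566., 304.])]
[530.5, 163.5] [array([621., 309.]), array([662., 274.]), array([666., 221.]), array([625., 181.]), array([564., 180.]), array([523., 219.]), array([524., 272.]), array([565., 309.])]
143 [array([599.,  62.]), array([705., 274.])]
138 [array([599.,  60.]), array([703., 268.])]
```

>>> send_rows(moves=[[[0.04,0.06,0],0],[[0,0,0.15],0],[[0,0,0.25],0],[[0,0,0.25],0],[[0,0,0.25],0],[[0,0,0.2],0],[[0,0,0],0],[[0,0,0],0]])

```text
time: 3.82
eef_pos: [531.7, 166.1, 162.8]
tcp_rot: [0.0, 0.187, 0.982, 0.001]
force: [-3.0, -0.2, 9.1]
grip_width: -0.1
```

```bash
python3 look.py c
```

```text
3.8167 [531.7 166.1 162.8] [-3.  -0.2  9.1]
```

View pics/c.png

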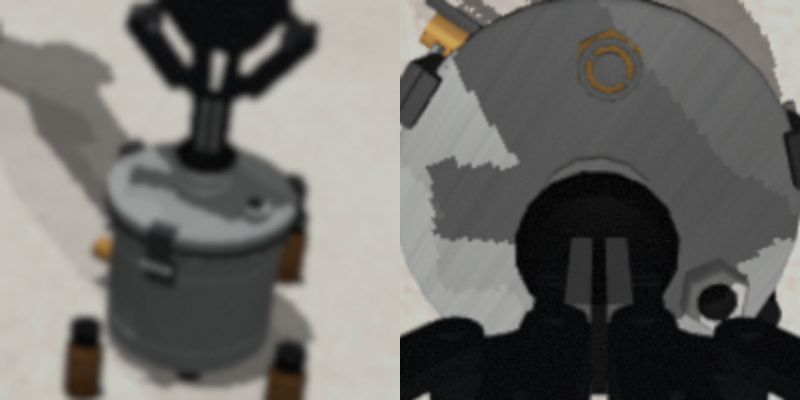

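>>> send_rows(moves=[[[0,0,0.1],0],[[0,0,0.05],0],[[0,0,0],0]])

```text
time: 4.17
eef_pos: [531.7, 166.1, 159.5]
tcp_rot: [0.0, 0.187, 0.982, 0.001]
force: [-2.6, -0.3, 11.3]
grip_width: -0.0
```

>>> send_rows(moves=[[[0,0,-0.3],0],[[0,0,-0.45],0],[[0,0,-0.4],0],[[0,0,0],0],[[0,0,0],0]])

```text
time: 4.58
eef_pos: [530.8, 165.2, 186.1]
tcp_rot: [0.0, 0.187, 0.982, 0.0]
force: [-1.2, 0.0, 0.2]
grip_width: 0.1
```

```bash
python3 look.py d
```

```text
4.5833 [530.8 165.2 186.1] [-1.2  0.   0.2]
```

View pics/d.png

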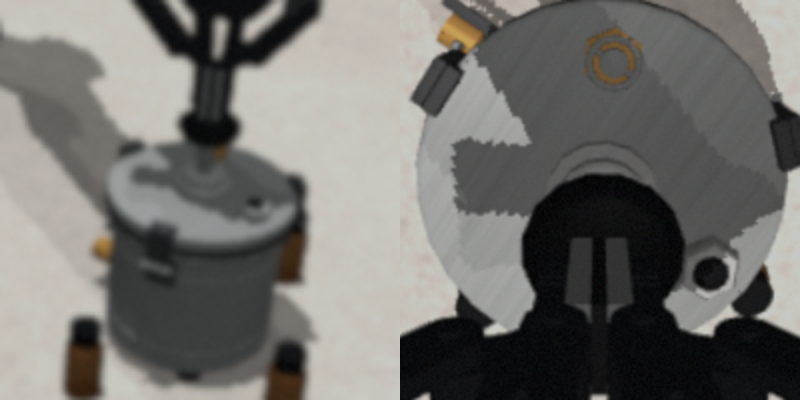

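>>> send_rows(moves=[[[0,0,0.25],0],[[0,0,0.4],0],[[0,0,0.3],0],[[0,0,0.15],0],[[0,0,0],0],[[0,0,0],0]])

```text
time: 5.18
eef_pos: [530.4, 165.1, 159.2]
tcp_rot: [-0.001, 0.187, 0.982, -0.0]
force: [-3.5, -1.1, 10.2]
grip_width: -0.2
```

```bash
python3 look.py e
```

```text
5.1833 [530.4 165.1 159.2] [-3.5 -1.1 10.2]
```

View pics/e.png

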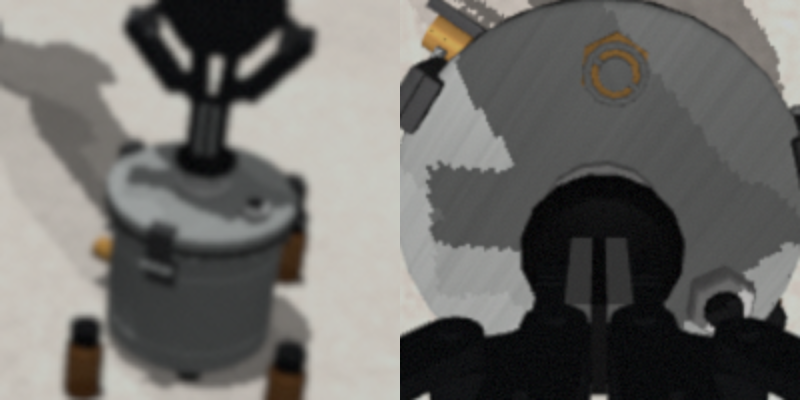

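>>> send_rows(moves=[[[0,0,0.06],0],[[0,0,0],0],[[0,0,0],0]])

```text
time: 5.53
eef_pos: [530.4, 165.1, 158.2]
tcp_rot: [-0.001, 0.187, 0.982, -0.0]
force: [-4.4, -1.5, 11.0]
grip_width: 0.0
```

>>> send_rows(moves=[[[0,0,-0.3],0],[[0,0,-0.45],0],[[0,0,-0.43],0],[[0,0,0],0],[[0,0,0],0]])

```text
time: 5.95
eef_pos: [530.7, 165.3, 186.2]
tcp_rot: [0.0, 0.187, 0.982, -0.0]
force: [-0.8, -0.9, -1.0]
grip_width: 0.4
```

>>> send_rows(moves=[[[0,0,0.25],0],[[0,0,0.4],0],[[0,0,0.3],0],[[0,0,0.2],0],[[0,0,0],0],[[0,0,0],0]])

```text
time: 6.45
eef_pos: [531.2, 165.4, 158.6]
tcp_rot: [-0.0, 0.187, 0.982, 0.0]
force: [-1.9, -0.7, 10.0]
grip_width: 0.1
```

```bash
python3 look.py f
```

```text
6.45 [531.2 165.4 158.6] [-1.9 -0.7 10. ]
```

View pics/f.png

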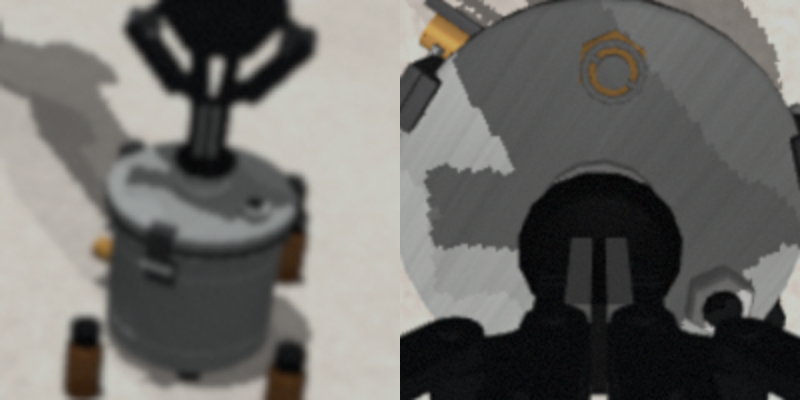

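Three strokes so far, and the pin (wrist crop ~(722,308)) is still in. I'm starting stroke 4.

>>> send_rows(moves=[[[0,0,-0.3],0],[[0,0,-0.45],0],[[0,0,-0.43],0],[[0,0,0],0],[[0,0,0],0]])

```text
time: 6.97
eef_pos: [530.2, 165.1, 186.5]
tcp_rot: [-0.001, 0.187, 0.982, -0.0]
force: [0.3, 0.4, -0.4]
grip_width: -0.2
```

>>> send_rows(moves=[[[0,0,0.25],0],[[0,0,0.4],0],[[0,0,0.3],0],[[0,0,0.2],0],[[0,0,0],0],[[0,0,0],0]])

```text
time: 7.47
eef_pos: [530.7, 165.3, 159.0]
tcp_rot: [-0.001, 0.187, 0.982, -0.0]
force: [-2.3, -0.5, 11.9]
grip_width: -0.1
```

```bash
python3 look.py g
```

```text
7.4667 [530.7 165.3 159. ] [-2.3 -0.5 11.9]
```

View pics/g.png

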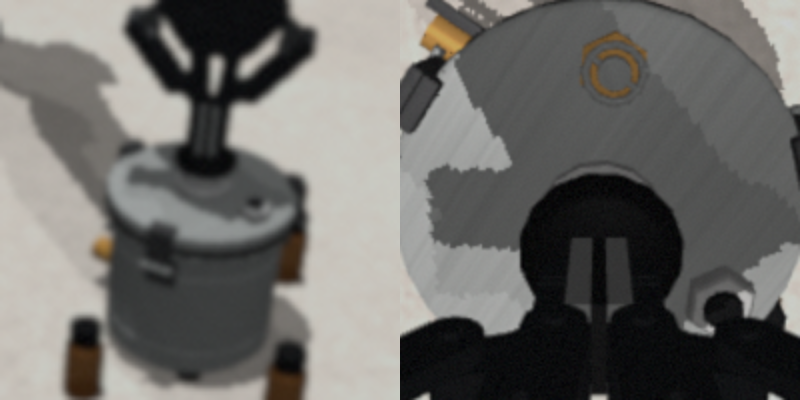

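Still in after 4 strokes, so I'm going on to stroke 5.

>>> send_rows(moves=[[[0,0,-0.3],0],[[0,0,-0.45],0],[[0,0,-0.41],0],[[0,0,0],0],[[0,0,0],0]])

```text
time: 7.98
eef_pos: [530.1, 165.1, 186.7]
tcp_rot: [-0.001, 0.187, 0.982, -0.0]
force: [-0.3, 0.2, -0.5]
grip_width: 0.0
```

>>> send_rows(moves=[[[0,0,0.25],0],[[0,0,0.4],0],[[0,0,0.3],0],[[0,0,0.2],0],[[0,0,0],0],[[0,0,0],0]])

```text
time: 8.48
eef_pos: [530.7, 165.3, 159.2]
tcp_rot: [-0.001, 0.187, 0.982, -0.0]
force: [-3.3, -0.2, 10.3]
grip_width: 0.2
```

```bash
python3 look.py i
```

```text
8.4833 [530.7 165.3 159.2] [-3.3 -0.2 10.3]
```

View pics/i.png

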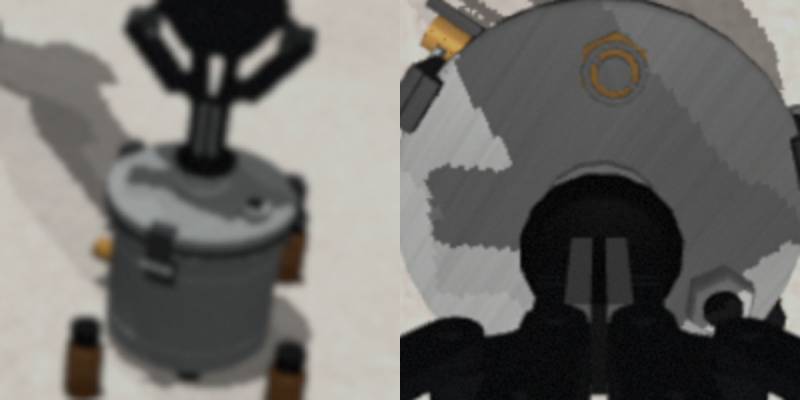

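>>> send_rows(moves=[[[0,0,-0.3],0],[[0,0,-0.45],0],[[0,0,-0.45],0],[[0,0,0],0],[[0,0,0],0]])

```text
time: 9.0
eef_pos: [530.3, 165.1, 188.2]
tcp_rot: [-0.0, 0.187, 0.982, -0.0]
force: [-1.0, -0.4, -0.1]
grip_width: 0.2
```

>>> send_rows(moves=[[[0,0,0.25],0],[[0,0,0.4],0],[[0,0,0.35],0],[[0,0,0.22],0],[[0,0,0],0],[[0,0,0],0]])

```text
time: 9.5
eef_pos: [530.8, 165.3, 158.8]
tcp_rot: [-0.0, 0.187, 0.982, -0.0]
force: [-2.5, -0.3, 11.0]
grip_width: -0.2
```

```bash
python3 look.py j
```

```text
9.5 [530.8 165.3 158.8] [-2.5 -0.3 11. ]
```

View pics/j.png

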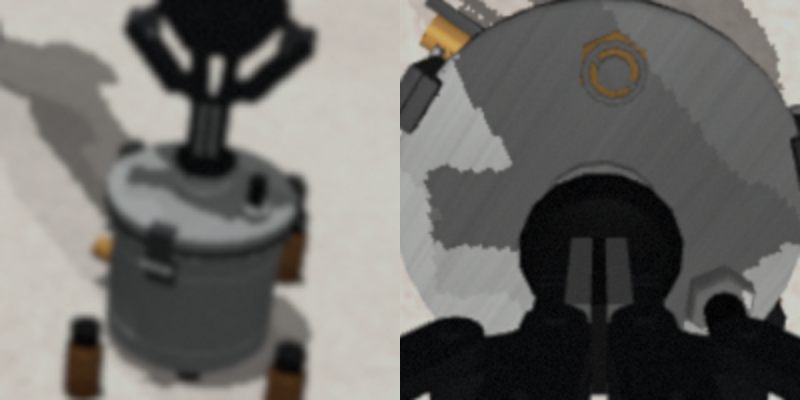

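The pin popped out on stroke 6: it shows as a tall black stub at scene crop ~(258,190). I'm retreating straight up.

>>> send_rows(moves=[[[0,0,-0.3],0],[[0,0,-0.45],0],[[0,0,-0.5],0],[[0,0,-0.8],0],[[0,0,-0.8],0],[[0,0,-0.6],0],[[0.5,0.3,-0.6],0],[[0.8,0.5,-0.4],0],[[0.8,0.5,0],0],[[0.8,0.5,0],0],[[0.4,0.3,0],0],[[0,0,0],0],[[0,0,0],0],[[0,0,0],0]])

```text
time: 10.77
eef_pos: [473.7, 242.8, 268.8]
tcp_rot: [-0.0, 0.188, 0.982, -0.001]
force: [0.0, -0.4, -0.2]
grip_width: 0.0
```

```bash
python3 look.py k; python3 - <<'E'
from cell import r
import cv2
c=r.read_camera('scene');cv2.imwrite('pics/k2.png',cv2.resize(c['img'][140:270,310:440,::-1],(780,600)) if 0 else cv2.resize(c['img'][150:270,320:440,::-1],None,fx=5,fy=5,interpolation=cv2.INTER_CUBIC))
E
```

```text
10.7667 [473.7 242.8 268.8] [ 0.  -0.4 -0.2]
```

View pics/k2.png

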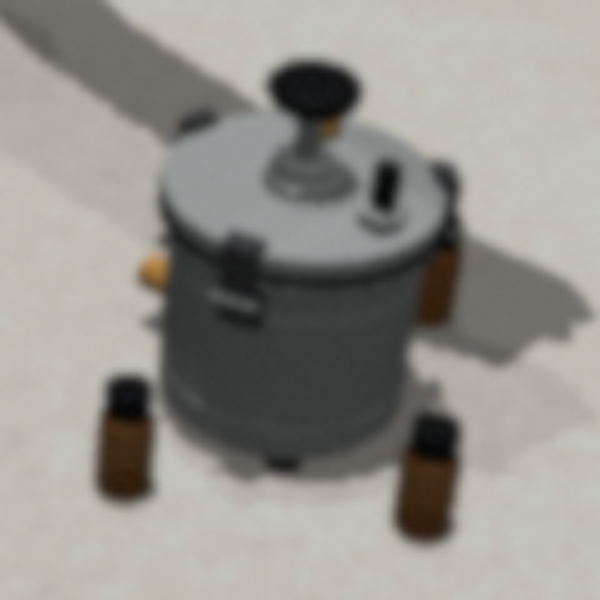

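View pics/k.png

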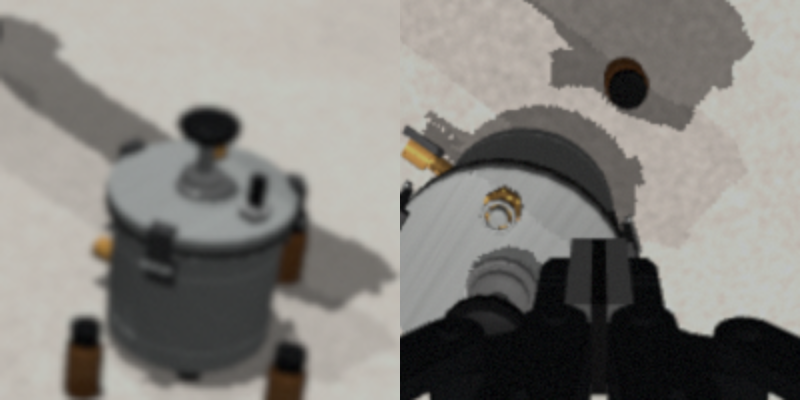

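The pin top rose about 40 px in the 5x crop, which is its full 20 mm. The knob is up, and the canister and vials are unchanged from the first picture.

```bash
python3 - <<'E'
from cell import r
r.sign_off(); print(r.state()['time'])
E
```

```text
the job is handed in; nothing more can be done
the job is handed in; nothing more can be done
```

I pumped the plunger six times with closed fingertips, about 25–26 mm down and fully released each time. The indicator pin popped out on the sixth down stroke, so I stopped there, raised the hand straight up and handed the job in; it gives no verdict.

**Last pictures:** The pin is fully out: its top rose by about its full 20 mm in the scene picture. The knob is up. The canister and the vials in view look the same as in the first picture, and I saw no sign of the relief valve lifting. I did not take a fresh picture of the tube opener, but the arm never went near it.

**Forces:** The wrist force read about 0 N after the retreat. It stayed near 12 N or less in every reading at the bottom of a stroke.

**Small disagreements:** The cameras disagreed on the knob's position by about 2–3 mm, which I corrected using the wrist camera. The force at the bottom of a stroke (10–12 N) was sometimes slightly lower than the measured depth would suggest.

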